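Draw the hand lens from its rest and hold it level over the heart clip

ROBOT

A 6-joint arm with a two-finger parallel gripper is mounted at the origin on the work surface; the furniture and walls round the work are solid. World frame = base frame: x ahead of the robot, y to its left, z up, the work surface at z = 0. Lengths are in m, angles in rad, forces in N, time in s.
With the tool pointing down it reaches from about 0.3 to 0.875 m from the base axis. Payload 4.2 kg.
Tool frame: the origin (TCP) lies at the very end of the fingers, on their centre line; the grasp point (between the pads) lies 19 mm behind it; z points along the fingers, y is the line along which they close (so a half turn about z gives the same grasp; the last joint's range is limited). The gripper opens to 85 mm and grips with 20 to 120 N. Pads are 22 mm wide; open, the fingers measure 114 mm over their backs; the gripper's body (76 mm by 85 mm) begins 54 mm behind the grasp point. The pads swing forward as they close: fully open they stand 13 mm farther back than shut.
Start: joints at [-1.135, 0.32, 1.565, -0, 1.257, -0.02], TCP at [0.253, -0.516, 0.231] pointing down, gripper open.
Joint ranges: [-3.11, 3.11], [-0.84, 2.01], [0.21, 2.61], [-1.34, 4.49], [0.05, 2.63], [-2.56, 2.56]. Speed limits (rad/s): [2.57, 2.57, 3.14, 3.14, 3.14, 3.14].

INTERFACE

Orientations are given as a rotation vector (axis times angle).
In Python, from workcell import robot gives the robot as it stands.
- The arm moves only by the tool servo_tool, never from a script. Its argument "motion" is a list of rows, each an object with "linear": the shift along the tool's x, y, z in m, a list of three; "rot": the turn, a rotation vector about the tool's x, y, z in degrees, a list of three. In form: [{"linear": [x, y, z], "rot": [ax, ay, az]}, ...]. A call has exactly 5 rows; each row is the pose to reach, as a shift and turn from the pose commanded when the call began, along the tool's axes at that moment; what a row does not reach only later rows make up. A row lasts 1/8 s, in which the tool goes at most 62.5 mm and 10.7 degrees, less where a joint would pass 70% of its speed; a pose out of reach is approached as far as the arm can. A call with a gripper value outside its range is refused whole. "gripper" is the finger opening in m, from 0 to 0.0854, set as the call begins (left out, the last holds). The fingers move at their own pace and stop on an object; "force" is the grip in N (left out, the last holds). Time passes only in rows, so rows that repeat a pose let the fingers close, or fill a call up. It gives the time, the measured TCP pose, the force, the opening and the grip force at its end, in the units of the state.
- robot.state(): the state, without advancing time (a new reading comes with each control period).
- robot.snapshot(name): name is "scene" or "top" or "wrist"; returns the picture (400x640x3 uint8, red, green, blue); there is no depth.
- robot.camera_model(name): a dict with "fov_y" (degrees; the focal length in pixels is half the picture's height over the tangent of half this angle, whatever the lens; pixels are square), "cx", "cy" (the principal point, pixels), "k1" (the pictures are not rectified: a ray, as slopes to the right and down, at radius r is drawn at 1 + k1 r^2 times it, then the intrinsics apply), "view" (4x4, takes a point from world to camera coordinates). Camera axes: x right, y up, looking along -z (the intrinsics and any distortion apply to the point x, -y, -z); pixel columns grow to the right and rows downward; lengths in m; the calibration is good to about 2 mm. A picture is of the moment at which its call begins: read the wrist's pose just before it. camera_model takes no time and is no camera call; for the wrist camera it gives the pose at the moment of the call.
- robot.hand_in(): hands the job in; it is judged then, once.
Trained networks look in the newest picture that a camera, given by its name, has taken for a name from the list of things; names that differ only in an ending like _2 or _b are one class to them, and where a whole thing is asked for, a point or a joint stands for the part that bears it (a point fixed in the world has none). Each returns a list of dicts, best first, with "confidence" (0 to 1); they miss things now and then, are a little off and sometimes report something else, mostly with a low value. They report only what shows in the picture. A call takes as long as a camera call.
- robot.recognise(query, camera): "rect" ([centre column, centre row, width, height] in pixels, round what is visible of it).
- robot.silhouettes(query, camera): "pixels" (400x640 bool, what is visible of it) and "rect" ([centre column, centre row, width, height] in pixels, round what is visible of it).
- robot.landmark_of(query, camera): "at" ([column, row] in pixels: a listed point, or the origin of a listed thing).
The state is a dict: "clock": time; "qpos": joint angles; "joint_vel": joint speeds; "joint_torque": joint torques, N m; "tcp_pos": TCP position; "tcp_rot": TCP orientation; "force": force on the tool from outside, world axes, zero at the start; "ft_torque": the same for the moment, N m; "opening": opening from 0.0 (shut) to 1.0 (fully open); "gripper_force": force on a finger pad.
Only numpy, scipy, OpenCV 4.12 (cv2) and the standard library are available. Lean on these libraries where they do the work, as an engineer would, in place of code of your own. Each camera call takes 0.05 s, during which the arm holds its last target. There are 200 camera calls.

TASK

Draw the magnifier out of its slanted wooden rest by the handle, turn it until the lens lies level, and hold it there in the air so that the heart-shaped clip can be looked at through the middle of the lens, with the lens about 10 cm above the plywood work board. Finish still holding it there, steady; do not lay it down on the way, and leave the heart clip, the eraser and the small round tin where they lie.

Things in the scene. Friction and masses are not known exactly. Their poses are not given: they have to be found in the camera images.
- magnifier: round hand lens, 200 mm long, 120 g. Own +y: handle to lens; z: square to the lens. Lens, with its rim, 96 mm across, y = 4 to 100, z = 0 to 11 mm (touches like a 96 mm square). Handle: 16 mm rod, y = -12 to -100, axis at x = 0, z = 8 mm; pinch it across x at y = -25 to -60, firmly (30 to 50 N: the lens end is heavy). It starts lens down in the rest, -y leaning up out of it at 45 degrees
- lens_centre (a point): the middle of the lens, at (0, 52, 5.5) mm in the magnifier's frame; 67 mm above the board while in the rest
- grip (a point): a good place to pinch the handle, on its axis, at (0, -40, 8) mm in the magnifier's frame; about 138 mm above the board at the start; its axes are those of the magnifier
- lens_rest: wooden rest, fixed on the plywood work board (board top 85 mm above the table), 125 mm wide, 95 mm high; origin on the board under it. The handle leans out over its +x side, away from the robot. A pocket slanting at 45 degrees (13.5 mm thick, 101 mm wide) encloses the lens's lower 45 mm; the way out is along the handle, (0.707, 0, 0.707) here: draw 50 mm or more so before turning; straight up jams
- pocket (a point): the middle of the pocket's floor, on the back board, where the lens rim stands; at (-45, 0, 32) mm in the rest's frame, same axes. Tall books and a magazine file, up to 0.32 m high, stand on the table left of the rest and between it and the robot: carry the hand over them
- heart_clip: small heart-shaped clip lying flat, 27 x 30 x 10 mm, loose; origin at the middle of its underside. It is one of three small things that lie apart on the board to the right of the rest, in any order; board top 85 mm above the table
- eraser: white block eraser, 20 x 45 x 12 mm, loose, lying flat; origin at the middle of its underside; leave it alone
- small_tin: round lidded tin, 64 mm across and 34 mm high, loose, standing; origin at the middle of its underside; leave it alone

How it is judged:
On the way:
1. the magnifier is drawn clear out of the rest's pocket, held by the fingers (distance between lens_centre and pocket above 0.1 m and contact force between the fingers and magnifier above 1 N and contact force between magnifier and lens_rest below 0.1 N), for 0.2 s.
At the end, for the whole second after the job is handed in: the magnifier is held still in the fingers, off the rest and the tin; lens level within 12.5 degrees (either face up), its middle 70 to 140 mm above the board (top 85 mm over the table) and within 25 mm sideways of the heart clip's middle; clip, eraser, tin within 20 mm of their starts ((angle between magnifier's own z axis and vertical below 0.22 rad or angle between magnifier's own z axis and vertical above 2.92 rad) and horizontal distance between lens_centre and heart_clip below 0.025 m and height (world z) of lens_centre between 0.155 and 0.225 m and contact force between the fingers and magnifier above 1 N and contact force between magnifier and lens_rest below 0.1 N and contact force between magnifier and small_tin below 0.1 N and linear speed of magnifier below 0.03 m/s and distance of each of heart_clip, eraser, small_tin from where it was at the start of the episode below 0.02 m); the arm keeps its last pose, push and grip.
It fails at once if the magnifier is dropped or laid down (lens middle less than 30 mm above the board) (height (world z) of lens_centre below 0.115 m).
It fails at once if the heart clip is shoved or carried off (more than 20 mm) (distance of heart_clip from where it was at the start of the episode above 0.02 m).
It fails at once if the eraser is shoved or carried off (more than 20 mm) (distance of eraser from where it was at the start of the episode above 0.02 m).
It fails at once if the small tin is shoved or carried off (more than 20 mm) (distance of small_tin from where it was at the start of the episode above 0.02 m).
It also fails if it takes over 48 s, if anything falls off the work surface, if the arm or the gripper's body presses on something with over 40 N, if the wrist force passes 120 N, or if a joint passes its speed limit or range.

## Working session

There is one attempt and no reset: what is moved stays moved. The work goes in short steps, Python scripts to look and compute and a tool call to move; the robot and the scene stay as the last step left them, time stands still between calls to the robot, and variables do not carry over. Pictures are saved under pics/ and viewed, at most 10 in all, crops included, and the job is handed in when it is done.

Besides the shell and the picture viewer there is one more tool, called after "Request:" as a command line: name --argument value ..., lists and objects as JSON in quotes. servo_tool: Moves the arm, as the interface text tells. Its arguments: {"type":"object","properties":{"motion":{"type":"array"},"gripper":{"type":"number"},"force":{"type":"number"}},"required":["motion"]}

```bash
mkdir -p pics; cat > h.py <<'E'
import numpy as np, cv2
from workcell import robot
from scipy.spatial.transform import Rotation as R
def ray(cam,px,cm=None):
    cm=cm or robot.camera_model(cam); f=200/np.tan(np.radians(cm["fov_y"])/2)
    K=np.array([[f,0,cm["cx"]],[0,f,cm["cy"]],[0,0,1.]])
    u=cv2.undistortPoints(np.array([[px]],float),K,np.array([cm["k1"],0,0,0.]))[0,0]
    V=np.array(cm["view"]); d=V[:3,:3].T@np.array([u[0],-u[1],-1]); o=-V[:3,:3].T@V[:3,3]
    return o,d/np.linalg.norm(d)
def at_z(cam,px,z):
    o,d=ray(cam,px); return o+d*(z-o[2])/d[2]
def tri(rs):
    A=sum(np.eye(3)-np.outer(d,d) for o,d in rs); b=sum((np.eye(3)-np.outer(d,d))@o for o,d in rs)
    p=np.linalg.solve(A,b); return p,[np.linalg.norm(np.cross(p-o,d)) for o,d in rs]
def snap(c,n):
    im=robot.snapshot(c); cv2.imwrite(f"pics/{n}.png",im[:,:,::-1]); return im
E
python3 - <<'E'
from h import *
np.set_printoptions(precision=3,suppress=True)
ims=[snap(c,c+"1") for c in("scene","top")]
s=robot.state(); print(s["clock"],s["tcp_pos"],s["tcp_rot"])
H={"grip":.223,"lens_centre":.152,"pocket":.117,"heart_clip":.085,"eraser":.085,"small_tin":.085,"lens_rest":.085}
for n,z in H.items():
    rs=[]
    for c in("scene","top"):
        r=robot.landmark_of(n,c)
        for q in r[:2]: print(n,c,round(q["confidence"],2),np.round(q["at"],1),at_z(c,q["at"],z))
        if r: rs.append(ray(c,r[0]["at"]))
    if len(rs)==2: print("  tri",*tri(rs))
E
```

```text
0.1 [ 0.253 -0.516  0.231] [-3.059 -0.709  0.001]
grip scene 0.71 [384.3 198.4] [ 0.536 -0.138  0.223]
grip scene 0.57 [370.6 188.4] [ 0.516 -0.161  0.223]
grip top 0.57 [263.  189.5] [ 0.525 -0.137  0.223]
  tri [ 0.528 -0.135  0.21 ] [np.float64(0.0008852856978535913), np.float64(0.0008852856978535985)]
lens_centre scene 0.59 [376.8 186.7] [ 0.467 -0.14   0.152]
lens_centre top 0.95 [264.1 224.1] [ 0.462 -0.141  0.152]
lens_centre top 0.18 [268.3 219.2] [ 0.475 -0.149  0.152]
  tri [ 0.463 -0.14   0.145] [np.float64(0.0004534196209358703), np.float64(0.00045341962093588565)]
pocket scene 0.85 [372.1 189.7] [ 0.452 -0.145  0.117]
pocket top 0.6 [266.2 233.9] [ 0.444 -0.145  0.117]
  tri [ 0.445 -0.144  0.106] [np.float64(0.00030712098665149827), np.float64(0.00030712098665146813)]
heart_clip scene 0.57 [295.  207.7] [ 0.48  -0.299  0.085]
heart_clip top 0.57 [336.9 232.5] [ 0.479 -0.307  0.085]
  tri [ 0.479 -0.303  0.084] [np.float64(0.004039979785769119), np.float64(0.004039979785769165)]
eraser scene 0.76 [297.9 264.3] [ 0.604 -0.288  0.085]
small_tin scene 0.81 [222.5 214.8] [ 0.501 -0.445  0.085]
small_tin top 0.61 [396.8 236. ] [ 0.495 -0.45   0.085]
  tri [ 0.496 -0.449  0.077] [np.float64(0.0026138079554062174), np.float64(0.0026138079554061835)]
lens_rest scene 0.76 [375.  213.7] [ 0.489 -0.137  0.085]
lens_rest top 0.95 [269.4 215.7] [ 0.492 -0.139  0.085]
  tri [ 0.491 -0.139  0.089] [np.float64(0.0008887987619839489), np.float64(0.0008887987619839673)]
```

```bash
python3 -c "
import cv2
cv2.imwrite('pics/both.png',cv2.resize(cv2.vconcat([cv2.imread('pics/scene1.png'),cv2.imread('pics/top1.png')]),(480,600)))"
```

```text
(no output)
```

View pics/both.png

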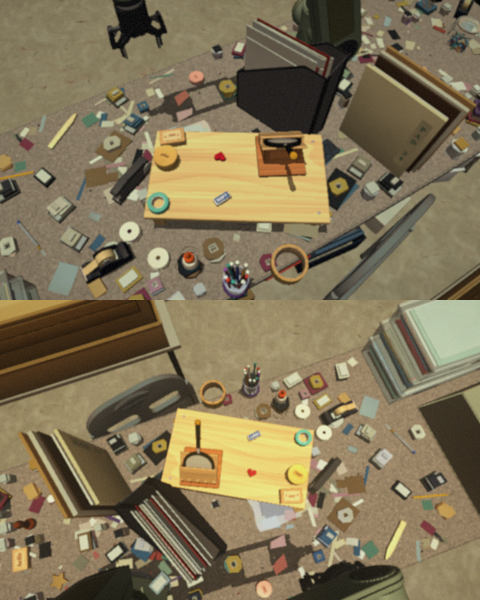

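```bash
cat >> h.py <<'E'
def pose(tilt,yaw):  # tool z tilted outward (+x) by tilt deg, tool x about world x turned by yaw
    return R.from_euler("z",yaw,degrees=True)*R.from_euler("y",-tilt,degrees=True)*R.from_euler("x",180,degrees=True)
def delta(p,Rt):
    s=robot.state(); R0=R.from_rotvec(s["tcp_rot"]); 
    l=R0.inv().apply(np.array(p)-s["tcp_pos"]); r=(R0.inv()*Rt).as_rotvec(degrees=True)
    print("t",round(s["clock"],2),"linear",np.round(l,4),"rot",np.round(r,1),"n",np.linalg.norm(l)/.0625,np.linalg.norm(r)/10.7)
E
python3 - <<'E'
from h import *
np.set_printoptions(precision=3,suppress=True)
for p in[(433,100),(315,85),(375,105)]: print("file top",at_z("scene",p,.32))
for p in [(160,240),(300,350)]: print("top",at_z("top",(p[0],p[1]),.3))
Rt=pose(25,5);z=Rt.as_matrix()[:,2];print(Rt.as_matrix())
t=np.array([.528,-.137,.221])-.14*z; print(t)
delta(t,Rt)
delta([.36,-.35,.42],pose(12,-10))
m=robot.silhouettes("magnifier","top")
if m:
    P=np.argwhere(m[0]["pixels"])[:,::-1]; print(m[0]["confidence"],m[0]["rect"],P[P[:,1].argsort()[:3]])
    for v in range(int(P[:,1].min()),int(P[:,1].max()),6):
        q=P[P[:,1]==v][:,0]; print(v,q.min(),q.max())
E
```

```text
file top [ 0.395 -0.06   0.32 ]
file top [ 0.368 -0.262  0.32 ]
file top [ 0.41 -0.16  0.32]
top [0.384 0.016 0.3  ]
top [ 0.24  -0.271  0.3  ]
[[ 0.903  0.087  0.421]
 [ 0.079 -0.996  0.037]
 [ 0.423  0.    -0.906]]
[ 0.469 -0.142  0.348]
t 0.8 linear [ 0.359 -0.241 -0.117] rot [-4.6 24.7 20.8] n 7.1588292094713495 3.0481932596166845
t 0.8 linear [ 0.169 -0.102 -0.189] rot [-3.8 11.6 36. ] n 4.371888255212774 3.5508911222642
```

Request:
servo_tool --motion '[{"linear": [0.01, 0, -0.06], "rot": [-1, 3, 8]}, {"linear": [0.03, -0.01, -0.115], "rot": [-2, 6, 16]}, {"linear": [0.07, -0.03, -0.15], "rot": [-3, 9, 24]}, {"linear": [0.12, -0.06, -0.175], "rot": [-4, 12, 24]}, {"linear": [0.165, -0.09, -0.19], "rot": [-4, 16, 24]}]' --gripper 0.0854 --force 40

```text
clock: 1.48
tcp_pos: [0.3627, -0.3614, 0.4232]
tcp_rot: [3.102, 0.053, 0.452]
force: [-0.1, -0.0, 0.2]
opening: 1.004
gripper_force: 0.0
```

```bash
python3 - <<'E'
from h import *
s=robot.state();print(s["tcp_pos"],s["tcp_rot"],s["force"])
Rt=pose(25,5);z=Rt.as_matrix()[:,2]
delta(np.array([.528,-.137,.221])-.14*z,Rt)
E
```

```text
[ 0.36266579 -0.36136759  0.42321518] [3.10185849 0.05340054 0.45230615] [-0.13698389 -0.04292948  0.23251767]
t 1.48 linear [ 0.088  -0.2164  0.1023] rot [ 1.7  8.4 -2.7] n 4.080714146691642 0.842733372826479
```

Request:
servo_tool --motion '[{"linear": [0.03, -0.05, 0.005], "rot": [0, 2, -1]}, {"linear": [0.06, -0.1, 0.02], "rot": [1, 4, -2]}, {"linear": [0.08, -0.155, 0.04], "rot": [1.5, 6, -2.7]}, {"linear": [0.088, -0.205, 0.075], "rot": [1.7, 8.4, -2.7]}, {"linear": [0.088, -0.216, 0.102], "rot": [1.7, 8.4, -2.7]}]'

```text
clock: 2.1
tcp_pos: [0.467, -0.141, 0.3452]
tcp_rot: [-3.045, -0.137, -0.668]
force: [0.4, -0.3, 0.4]
opening: 1.001
gripper_force: 0.0
```

```bash
python3 - <<'E'
from h import *
np.set_printoptions(precision=3,suppress=True)
s=robot.state();print(s["tcp_pos"],s["tcp_rot"],s["force"])
snap("wrist","w1")
for n,z in {"grip":.223,"lens_centre":.152,"heart_clip":.085,"lens_rest":.085,"pocket":.117}.items():
    for q in robot.landmark_of(n,"wrist")[:2]: print(n,round(q["confidence"],2),np.round(q["at"],1),at_z("wrist",q["at"],z))
E
```

```text
[ 0.467 -0.141  0.345] [-3.045 -0.137 -0.668] [ 0.41  -0.309  0.368]
grip 0.63 [323.3 185. ] [ 0.531 -0.136  0.223]
lens_centre 0.74 [319.1 248.8] [ 0.472 -0.139  0.152]
heart_clip 0.61 [438.5 253.4] [ 0.482 -0.305  0.085]
pocket 0.88 [324.6 274.9] [ 0.442 -0.151  0.117]
```

View pics/w1.png

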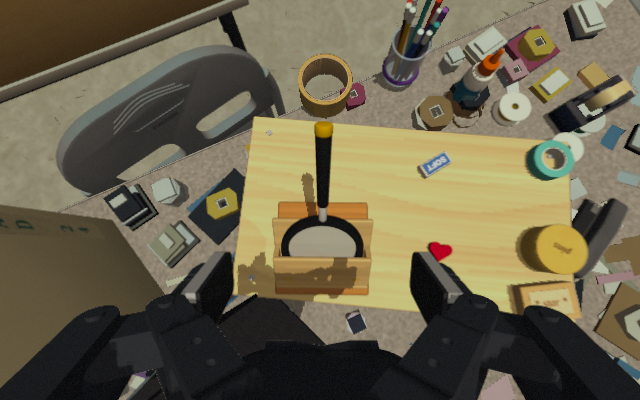

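```bash
python3 - <<'E'
from h import *
np.set_printoptions(precision=3,suppress=True)
a=at_z("wrist",(323.5,130),.265);b=at_z("wrist",(322.5,212),.203);g=at_z("wrist",(323,182),.223)
print(a,b,g,"yaw",np.degrees(np.arctan2(*(a-b)[1::-1])))
for p in[(283,204),(366,205)]: print(at_z("wrist",p,.14))
c=at_z("wrist",(275,295),.085),at_z("wrist",(370,294),.085);print("front yaw",np.degrees(np.arctan2(*(c[0]-c[1])[:2]))*-1)
print("heart",at_z("wrist",(440,251),.09),"tin",at_z("wrist",(556,250),.119))
for yaw in(2,5):
  Rt=pose(25,yaw);z=Rt.as_matrix()[:,2]
  for k in(-.06,.019): delta(np.array([.530,-.1365,.222])+k*z,Rt)
E
```

```text
[ 0.573 -0.137  0.265] [ 0.511 -0.142  0.203] [ 0.538 -0.14   0.223] yaw 4.381653561634694
[ 0.525 -0.091  0.14 ]
[ 0.533 -0.194  0.14 ]
front yaw 5.574358675382919
heart [ 0.486 -0.307  0.09 ] tin [ 0.499 -0.441  0.119]
t 2.4 linear [ 0.003 -0.005  0.08 ] rot [-1.2  0.1  2.7] n 1.2883690884043753 0.2742341537750528
t 2.4 linear [ 0.004 -0.003  0.159] rot [-1.2  0.1  2.7] n 2.5498962411665382 0.2742341537750528
t 2.4 linear [ 0.003 -0.003  0.08 ] rot [ 0.   0.1 -0.1] n 1.2871008690824628 0.012595449388291815
t 2.4 linear [ 0.004 -0.003  0.159] rot [ 0.   0.1 -0.1] n 2.5500990483946997 0.012595449388291815
```

Request:
servo_tool --motion '[{"linear": [0.002, 0, 0.05], "rot": [0, 0, 0]}, {"linear": [0.003, 0, 0.1], "rot": [0, 0, 0]}, {"linear": [0.004, 0, 0.14], "rot": [0, 0, 0]}, {"linear": [0.004, 0, 0.157], "rot": [0, 0, 0]}, {"linear": [0.004, 0, 0.157], "rot": [0, 0, 0]}]'

```text
clock: 3.02
tcp_pos: [0.5372, -0.1388, 0.2048]
tcp_rot: [-3.046, -0.13, -0.667]
force: [-0.4, -0.0, -0.4]
opening: 1.001
gripper_force: 0.0
```

Request:
servo_tool --motion '[{"linear": [0, 0, 0], "rot": [0, 0, 0]}, {"linear": [0, 0, 0], "rot": [0, 0, 0]}, {"linear": [0, 0, 0], "rot": [0, 0, 0]}, {"linear": [0, 0, 0], "rot": [0, 0, 0]}, {"linear": [0, 0, 0], "rot": [0, 0, 0]}]' --gripper 0.0 --force 45

```text
clock: 3.65
tcp_pos: [0.5369, -0.1377, 0.2057]
tcp_rot: [-3.046, -0.132, -0.669]
force: [-0.8, 0.4, 1.3]
opening: 0.156
gripper_force: 43.7
```

```bash
python3 - <<'E'
from h import *
np.set_printoptions(precision=3,suppress=True)
s=robot.state();print({k:s[k] for k in("clock","tcp_pos","force","opening","gripper_force","qpos")})
snap("wrist","w2")
R0=R.from_rotvec(s["tcp_rot"]);y=np.radians(5)
print("draw 80mm in tool", R0.inv().apply(.08*np.array([.7071*np.cos(y),.7071*np.sin(y),.7071])))
E
```

```text
{'clock': 3.65, 'tcp_pos': array([ 0.537, -0.138,  0.206]), 'force': array([-0.84 ,  0.373,  1.264]), 'opening': 0.15616619572618354, 'gripper_force': 43.73090386390686, 'qpos': array([-0.382,  0.141,  1.957,  0.309,  0.677,  0.896])}
draw 80mm in tool [ 0.075 -0.    -0.028]
```

View pics/w2.png

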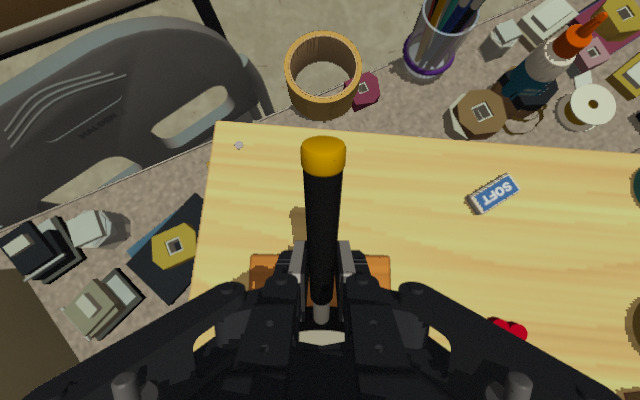

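Request:
servo_tool --motion '[{"linear": [0.005, 0, -0.0018], "rot": [0, 0, 0]}, {"linear": [0.014, 0, -0.005], "rot": [0, 0, 0]}, {"linear": [0.025, 0, -0.009], "rot": [0, 0, 0]}, {"linear": [0.037, 0, -0.0138], "rot": [0, 0, 0]}, {"linear": [0.049, 0, -0.0183], "rot": [0, 0, 0]}]'

```text
clock: 4.32
tcp_pos: [0.5746, -0.1346, 0.2434]
tcp_rot: [-3.046, -0.133, -0.67]
force: [-1.2, -0.9, -1.1]
opening: 0.165
gripper_force: 43.8
```

Request:
servo_tool --motion '[{"linear": [0.01, 0, -0.0037], "rot": [0, 0, 0]}, {"linear": [0.022, 0, -0.0082], "rot": [0, 0, 0]}, {"linear": [0.034, 0, -0.0127], "rot": [0, 0, 0]}, {"linear": [0.047, 0, -0.0175], "rot": [0, 0, 0]}, {"linear": [0.056, 0, -0.0209], "rot": [0, 0, 0]}]'

```text
clock: 4.95
tcp_pos: [0.6164, -0.131, 0.2857]
tcp_rot: [-3.046, -0.132, -0.67]
force: [0.3, -0.0, -2.0]
opening: 0.163
gripper_force: 43.9
```

```bash
python3 - <<'E'
from h import *
np.set_printoptions(precision=3,suppress=True)
snap("scene","s2"); 
for n in("grip","lens_centre"):
  for c in("scene","top"):
    if c=="top" and n=="grip": snap("top","t2")
    for q in robot.landmark_of(n,c)[:1]: print(n,c,round(q["confidence"],2),q["at"])
s=robot.state();print({k:s[k] for k in("clock","tcp_pos","tcp_rot","force","opening","gripper_force")})
print(delta([.577,-.298,.28],pose(-20,0)))
a=cv2.imread("pics/s2.png")[100:300,250:500]; cv2.imwrite("pics/s2c.png",cv2.resize(a,(500,400)))
E
```

```text
grip scene 0.75 [396.3, 217.3]
grip top 0.96 [264.3, 140.1]
lens_centre scene 0.79 [387.7, 204.2]
lens_centre top 0.66 [266.1, 233.0]
{'clock': 5.25, 'tcp_pos': array([ 0.615, -0.131,  0.284]), 'tcp_rot': array([-3.046, -0.132, -0.666]), 'force': array([ 0.352,  0.526, -0.842]), 'opening': 0.15977187771387932, 'gripper_force': 43.87672483921051}
t 5.25 linear [-0.049  0.163 -0.018] rot [ -0.3 -44.7   5.1] n 2.742259812949793 4.200305231446456
None
```

View pics/s2c.png

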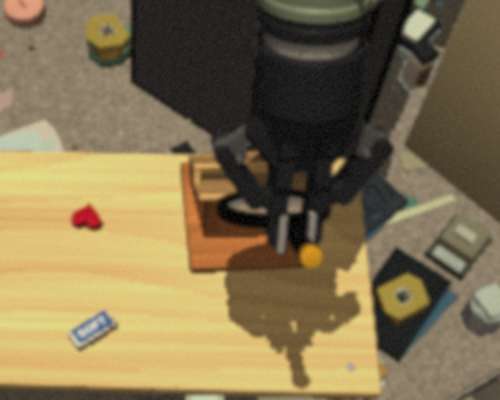

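Request:
servo_tool --motion '[{"linear": [0.02, 0.02, -0.025], "rot": [0, -7, 1]}, {"linear": [0.02, 0.05, -0.035], "rot": [0, -16, 2]}, {"linear": [0.0, 0.09, -0.03], "rot": [0, -25, 3]}, {"linear": [-0.02, 0.125, -0.022], "rot": [-0.2, -35, 4]}, {"linear": [-0.045, 0.155, -0.018], "rot": [-0.3, -44.7, 5.1]}]'

```text
clock: 5.88
tcp_pos: [0.5807, -0.291, 0.2816]
tcp_rot: [3.093, -0.001, -0.551]
force: [-0.1, 0.2, -1.5]
opening: 0.165
gripper_force: 43.9
```

Request:
servo_tool --motion '[{"linear": [0, 0, 0], "rot": [0, 0, 0]}, {"linear": [0, 0, 0], "rot": [0, 0, 0]}, {"linear": [0, 0, 0], "rot": [0, 0, 0]}, {"linear": [0, 0, 0], "rot": [0, 0, 0]}, {"linear": [0, 0, 0], "rot": [0, 0, 0]}]'

```text
clock: 6.5
tcp_pos: [0.5806, -0.2892, 0.2832]
tcp_rot: [3.094, 0.001, -0.542]
force: [-1.0, 0.1, -0.6]
opening: 0.163
gripper_force: 44.0
```

```bash
python3 - <<'E'
from h import *
np.set_printoptions(precision=3,suppress=True)
s=robot.state();print({k:s[k] for k in("clock","tcp_pos","tcp_rot","force","opening","gripper_force","qpos")})
I=[snap(c,c+"3") for c in("scene","top","wrist")]
for n in("grip","lens_centre","heart_clip"):
  rs=[]
  for c in("scene","top"):
    for q in robot.landmark_of(n,c)[:1]: print(n,c,round(q["confidence"],2),q["at"]); rs.append(ray(c,q["at"]))
  if len(rs)==2: print(tri(rs))
print("grip pt",s["tcp_pos"]-.019*R.from_rotvec(s["tcp_rot"]).as_matrix()[:,2])
cv2.imwrite("pics/m3.png",cv2.hconcat([cv2.resize(cv2.imread(f"pics/{c}3.png")[y:y+200,x:x+200],(400,400)) for c,x,y in(("scene",220,110),("top",240,120))]))
E
```

```text
{'clock': 6.5, 'tcp_pos': array([ 0.581, -0.289,  0.283]), 'tcp_rot': array([ 3.094,  0.001, -0.542]), 'force': array([-1.046,  0.07 , -0.598]), 'opening': 0.16258963652961256, 'gripper_force': 43.98911118507385, 'qpos': array([-0.413,  0.595,  1.03 , -0.142,  1.834,  1.143])}
grip scene 0.83 [292.7, 201.7]
grip top 0.72 [341.1, 162.0]
(array([ 0.59 , -0.29 ,  0.296]), [np.float64(0.001187249094067018), np.float64(0.0011872490940671085)])
lens_centre top 0.68 [336.8, 210.0]
heart_clip scene 0.6 [295.3, 206.9]
grip pt [ 0.587 -0.289  0.301]
```

View pics/m3.png

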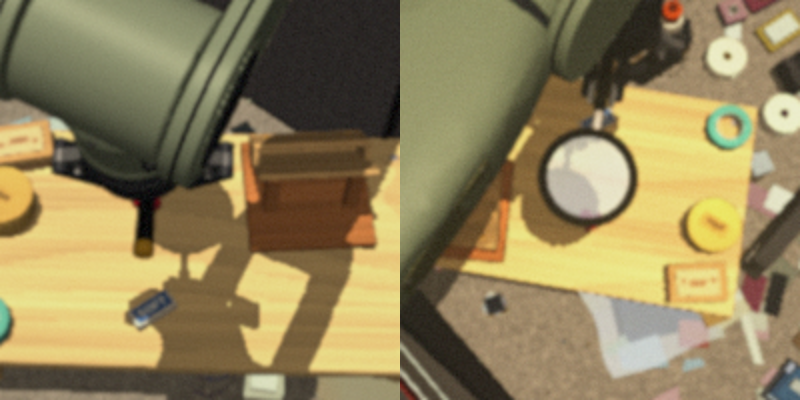

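View pics/wrist3.png

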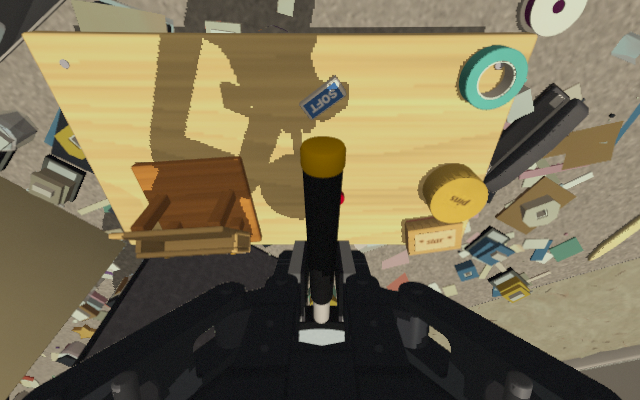

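```bash
python3 - <<'E'
from h import *
np.set_printoptions(precision=3,suppress=True)
s=robot.state(); R1=R.from_rotvec(s["tcp_rot"]); p1=s["tcp_pos"]
R0=R.from_rotvec([-3.046,-.132,-.669]); p0=np.array([.5369,-.1377,.2057])
y=np.radians(5); c,sn=np.cos(y),np.sin(y); k=.70711
my=-np.array([k*c,k*sn,k]); mz=np.array([-k*c,-k*sn,k])
Q=R1*R0.inv(); print("my now",Q.apply(my),"mz now",Q.apply(mz),"tilt",np.degrees(np.arccos(Q.apply(mz)[2])))
for L in([.467,-.1405,.152],[.476,-.1405,.152]): print("lens now",p1+Q.apply(np.array(L)-p0))
for z in(.30,.31): print(z,at_z("top",(334,208.5),z),at_z("top",(336.8,210),z))
im=cv2.imread("pics/top3.png"); m=robot.silhouettes("magnifier","top")
if m: 
  P=m[0]["pixels"]; print(m[0]["confidence"],m[0]["rect"])
# handle axis in wrist pictures w2 and wrist3
for f in("w2","wrist3"):
  h=cv2.cvtColor(cv2.imread(f"pics/{f}.png"),cv2.COLOR_BGR2HSV)[120:185,290:360]
  b=((h[...,0]>15)&(h[...,0]<30)&(h[...,1]>200)).astype(np.uint8)
  n,_,st,ce=cv2.connectedComponentsWithStats(b); i=1+st[1:,4].argmax(); print(f,st[i],ce[i])
E
```

```text
my now [-1.    -0.002 -0.004] mz now [-0.004  0.001  1.   ] tilt 0.16398128604556134
lens now [ 0.493 -0.286  0.293]
lens now [ 0.5   -0.287  0.287]
0.3 [ 0.496 -0.29   0.3  ] [ 0.494 -0.295  0.3  ]
0.31 [ 0.494 -0.29   0.31 ] [ 0.492 -0.295  0.31 ]
0.61 [333.9, 191.9, 49.9, 87.1]
w2 [  11   16   45   41 1598] [32.761 35.822]
wrist3 [  10   17   46   42 1597] [32.399 36.799]
```

Request:
servo_tool --motion '[{"linear": [0.003, 0.004, 0.02], "rot": [0, 0, 0]}, {"linear": [0.008, 0.008, 0.045], "rot": [0, 0, 0]}, {"linear": [0.015, 0.012, 0.07], "rot": [0, 0, 0]}, {"linear": [0.02, 0.015, 0.092], "rot": [0, 0, 0]}, {"linear": [0.0225, 0.015, 0.1055], "rot": [0, 0, 0]}]'

```text
clock: 7.62
tcp_pos: [0.5654, -0.3046, 0.174]
tcp_rot: [-3.093, -0.0, 0.547]
force: [0.1, -0.0, -0.6]
opening: 0.163
gripper_force: 44.0
```

Request:
servo_tool --motion '[{"linear": [0, 0, 0], "rot": [0, 0, 0]}, {"linear": [0, 0, 0], "rot": [0, 0, 0]}, {"linear": [0, 0, 0], "rot": [0, 0, 0]}, {"linear": [0, 0, 0], "rot": [0, 0, 0]}, {"linear": [0, 0, 0], "rot": [0, 0, 0]}]'

```text
clock: 8.25
tcp_pos: [0.5659, -0.3046, 0.1755]
tcp_rot: [3.094, 0.0, -0.544]
force: [-0.1, 0.1, -1.3]
opening: 0.161
gripper_force: 44.0
```

```bash
python3 - <<'E'
from h import *
np.set_printoptions(precision=3,suppress=True)
s=robot.state();print({k:s[k] for k in("clock","tcp_pos","tcp_rot","force","opening","gripper_force")})
[snap(c,c+"4") for c in("scene","top")]
for q in robot.landmark_of("lens_centre","top")[:1]: print(q["at"],at_z("top",q["at"],.185))
for q in robot.silhouettes("magnifier","top")[:1]: print(q["rect"])
cv2.imwrite("pics/m4.png",cv2.hconcat([cv2.resize(cv2.imread(f"pics/{c}4.png")[y:y+200,x:x+200],(400,400)) for c,x,y in(("scene",220,110),("top",240,130))]))
E
```

```text
{'clock': 8.25, 'tcp_pos': array([ 0.566, -0.305,  0.176]), 'tcp_rot': array([ 3.094,  0.   , -0.544]), 'force': array([-0.098,  0.051, -1.332]), 'opening': 0.16092757449076386, 'gripper_force': 43.97457540035248}
[338.9, 227.5] [ 0.478 -0.307  0.185]
[337.6, 211.2, 46.1, 74.2]
```

View pics/m4.png

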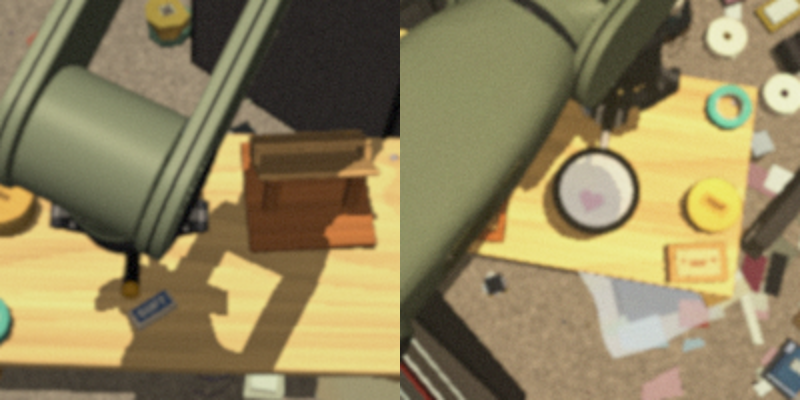

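```bash
python3 -c "
from workcell import robot
print(robot.hand_in())"
```

```text
the job is handed in; nothing more can be done
None
```

The magnifier is out of the rest and held steady and level, with the middle of the lens about 10 cm above the board and the heart clip in view through it from the top camera; the job is handed in, but `hand_in()` returned no verdict.

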